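# Re-rack the hole saws

## Robot

A 6-joint arm with a two-finger parallel gripper is mounted at the origin on the work surface. World frame = base frame: x ahead of the robot, y to its left, z up, the work surface at z = 0. Lengths are in m, angles in rad, forces in N, time in s.
With the tool pointing down it reaches from about 0.225 to 0.875 m from the base axis. Payload 3.4 kg.
Tool frame: the origin (TCP) lies at the very end of the fingers, on their centre line; the grasp point (between the pads) lies behind it (manip.grasp_offset is the z of the grasp point in the tool frame, in m); z points along the fingers, y is the line along which they close (so a half turn about z gives the same grasp; the last joint's range is limited). The gripper opens to 85 mm and grips with 20 to 120 N. Pads are 22 mm wide; open, the fingers measure 114 mm over their backs; the gripper's body (76 mm by 85 mm) begins 54 mm behind the grasp point. The pads swing forward as they close: fully open they stand 13 mm farther back than shut.
Start: joints at [-1.32, 0.276, 1.505, -0, 1.361, -0.121], TCP at [0.209, -0.536, 0.231] pointing down, gripper open.
Joint ranges: [-2.89, 2.89], [-0.75, 2.08], [0.22, 2.7], [-1.18, 4.32], [0.11, 2.71], [-2.7, 2.7]. Speed limits (rad/s): [2.57, 2.57, 3.14, 3.14, 3.14, 3.14].

## Interface

Orientations are given as a unit quaternion [w, x, y, z].
In Python, from rig import manip gives the robot as it stands.
- The arm moves only by the shell command python3 -m pendant 'ROWS' [FORCE]. ROWS is JSON, a list of rows, each an object of numbers: "dx", "dy", "dz": the shift along the tool's x, y, z in m; "rx", "ry", "rz": the turn, a rotation vector about the tool's x, y, z in degrees; "hand": the finger opening in m, from 0 to 0.0854. In form: [{"dx": .., "dy": .., "dz": .., "rx": .., "ry": .., "rz": .., "hand": ..}, ...]. A call has 1 to 12 rows; each row shifts and turns the commanded pose from where the row before left it, along the tool's axes as they then stand; what a row does not reach is not made up. A row lasts 1/12 s, in which the tool goes at most 41.7 mm and 7.16 degrees, less where a joint would pass 70% of its speed; a pose out of reach is approached as far as the arm can. A call is refused whole if a number of a shift passes 0.0417 or a number of a turn 7.16, either way. A call with a gripper value outside its range is refused whole. The fingers move at their own pace and stop on an object; FORCE is the grip in N (left out, the last holds). Time passes only in rows, so rows that do not move let the fingers close. It gives the time, the measured TCP pose, the force, the opening and the grip force at its end, in the units of the state.
- manip.get_state(): the state, without advancing time (a new reading comes with each control period).
- manip.get_image(name): name is "scene" or "top"; returns a dict with "frame" (400x640x3 uint8, red, green, blue), "fx", "fy", "cx", "cy" (pixels), "distortion" ([k1, k2, p1, p2, k3] as OpenCV has them; the pictures are not rectified), "position" and "attitude" of the camera in the world. Camera axes: x right, y up, looking along -z (the intrinsics and any distortion apply to the point x, -y, -z); pixel columns grow to the right and rows downward; lengths in m; the calibration is good to about 2 mm. A picture is of the moment at which its call begins. There is no depth.
- manip.sign_off(): hands the job in; it is judged then, once.
The state is a dict: "clock": time; "qpos": joint angles; "qd": joint speeds; "effort": joint torques, N m; "position": TCP position; "ee_rot": TCP orientation; "contact_force": force on the tool from outside, world axes, zero at the start; "moment": the same for the moment, N m; "width": finger opening in m; "gripper_force": force on a finger pad.
Only numpy, scipy, OpenCV 4.12 (cv2) and the standard library are available. Lean on these libraries where they do the work, as an engineer would, in place of code of your own. Each camera call takes 0.05 s, during which the arm holds its last target. There are 200 camera calls.

## Task

Move the four hole saws from the metal tray into the wooden rack, one to a bay, keeping their order counted from the handle: the saw that stands next to the tray's bow handle goes into the bay next to the rack's black knob, its neighbour into the following bay, and so on along the row. Lower each one in rather than dropping it, knock none over, and leave all four standing upright, shank up, flat on the floors of their bays.

Things in the scene. Friction and masses are not known exactly. Their poses are not given: they have to be found in the camera images.
- saw_54: hole saw of 54 mm diameter, the largest of four: dark steel cup 42 mm tall, teeth down, closed top, from whose middle rises a round steel shank 12 mm thick, 34 mm tall (3 mm collar, 18-21 mm wide, at its foot). 76 mm tall in all, loose, under 0.4 kg. Origin: centre of underside, z up. Grip the shank from above. Starts near the middle of its pad on the tray
- saw_43: hole saw of 43 mm diameter, the second largest of four: dark steel cup 42 mm tall, teeth down, closed top, from whose middle rises a round steel shank 12 mm thick, 34 mm tall (3 mm collar, 18-21 mm wide, at its foot). 76 mm tall in all, loose, under 0.4 kg. Origin: centre of underside, z up. Grip the shank from above. Starts near the middle of its pad on the tray
- saw_33: hole saw of 33 mm diameter, the second smallest of four: dark steel cup 42 mm tall, teeth down, closed top, from whose middle rises a round steel shank 12 mm thick, 34 mm tall (3 mm collar, 18-21 mm wide, at its foot). 76 mm tall in all, loose, under 0.4 kg. Origin: centre of underside, z up. Grip the shank from above. Starts near the middle of its pad on the tray
- saw_24: hole saw of 24 mm diameter, the smallest of four: dark steel cup 42 mm tall, teeth down, closed top, from whose middle rises a round steel shank 12 mm thick, 34 mm tall (3 mm collar, 18-21 mm wide, at its foot). 76 mm tall in all, loose, under 0.4 kg. Origin: centre of underside, z up. Grip the shank from above. Starts near the middle of its pad on the tray
- pad_43: grey pad 72 x 72 x 4 mm fixed on the metal tray, its top 10 mm above the table; the 43 mm saw starts on it. Four pads alike, in a row, 80 mm apart (the one under the 54 mm saw is not listed). Origin: centre of underside. The tray is fixed, aluminium, 94 x 400 mm, with rims 12 mm high along its long sides, which run left to right before the robot
- pad_33: grey pad 72 x 72 x 4 mm fixed on the metal tray, its top 10 mm above the table; the 33 mm saw starts on it. Four pads alike, in a row, 80 mm apart (the one under the 54 mm saw is not listed). Origin: centre of underside. The tray is fixed, aluminium, 94 x 400 mm, with rims 12 mm high along its long sides, which run left to right before the robot
- pad_24: grey pad 72 x 72 x 4 mm fixed on the metal tray, its top 10 mm above the table; the 24 mm saw starts on it. Four pads alike, in a row, 80 mm apart (the one under the 54 mm saw is not listed). Origin: centre of underside. The tray is fixed, aluminium, 94 x 400 mm, with rims 12 mm high along its long sides, which run left to right before the robot
- handle: black bow handle of the metal tray, an upright loop 70 mm wide across the tray and 35 mm tall, fixed at the left or the right end of the tray, 65 mm beyond the centre of the nearest pad. A flat white paper tag lies at the other end. Origin: centre of its foot, 6 mm above the table
- rack: wooden rack, fixed, 86 x 410 mm, within 10 degrees of parallel to the tray, before or behind it, about 190 mm off. Four bays 74 x 74 mm inside, 14 mm deep, walls 6 mm thick, tops 26 mm above the table; centres at x = 0, y = -120, -40, 40, 120 mm, floors at z = 12 mm in its frame. Origin: centre of underside. Flat end tabs: one with a black knob, one with a steel disc
- knob: round black knob, the rack's handle, 32 mm in diameter, 36 mm tall, fixed on one end tab of the rack, at y = +185 or -185 mm in the rack's frame (either end). Origin: centre of its underside, 12 mm above the table
Things that resemble listed ones, but are neither listed nor needed, are in the scene too. Leave any red look-alike of the saw_43 alone. What is shaped like the saw_33 but red is not meant.

How it is judged:
By the outcome, as a careful person would: the job done as asked, in the order asked, and still so for the second after the job is handed in, with the robot touching nothing.
It also fails if it takes over 99 s, if anything falls off the work surface, if the arm or the gripper's body presses on something with over 40 N, if the wrist force passes 120 N, or if a joint passes its speed limit or range.

## Working session

There is one attempt and no reset: what is moved stays moved. The work goes in short steps, Python scripts to look and compute and a shell command to move; the robot and the scene stay as the last step left them, time stands still between calls to the robot, and variables do not carry over. Pictures are saved under pics/ and viewed, at most 14 in all, crops included, and the job is handed in when it is done.

```bash
mkdir -p pics; ls
python3 - <<'E'
from rig import manip
import cv2
s=manip.get_state();print(s['clock'],s['position'],s['ee_rot'],s['width'],manip.grasp_offset)
for n in("scene","top"):
    d=manip.get_image(n);cv2.imwrite(f"pics/{n}0.png",d['frame'][:,:,::-1])
    print(n,{k:v for k,v in d.items() if k!='frame'})
E
```

```text
pics
0.0 [ 0.20873434 -0.53519606  0.23042882] [-9.37524105e-04  9.82770881e-01  1.84825625e-01 -7.00195596e-05] 0.08517223614421052 -0.0187
scene {'fx': 366.2653589095291, 'fy': 366.2653589095291, 'cx': 315.5452576332914, 'cy': 208.83560471106523, 'distortion': array([-0.03469199,  0.        ,  0.        ,  0.        ,  0.        ]), 'position': array([0.79995881, 0.25045132, 0.59858103]), 'attitude': array([0.27737151, 0.07589167, 0.27741916, 0.91670285])}
top {'fx': 392.1202075159403, 'fy': 392.1202075159403, 'cx': 322.2812625686132, 'cy': 203.15536915046164, 'distortion': array([-0.09597239,  0.        ,  0.        ,  0.        ,  0.        ]), 'position': array([ 0.47771222, -0.06344208,  0.71278521]), 'attitude': array([ 0.71032594,  0.07509896, -0.05256656, -0.69787818])}
```

View pics/scene0.png

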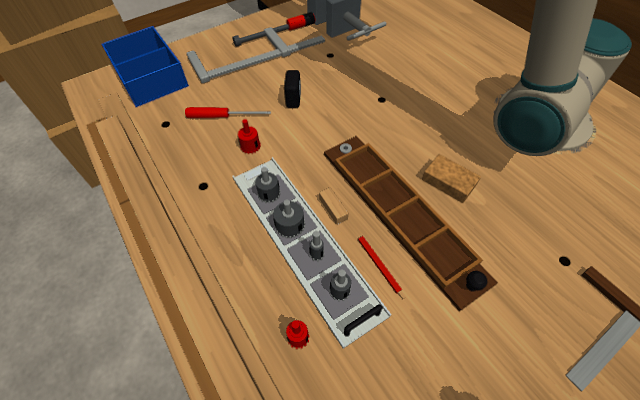

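View pics/top0.png

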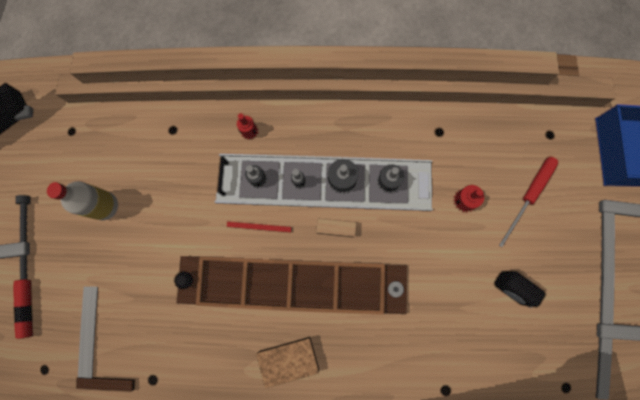

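Scene view: the tray has its bow handle near (362,320) and the white tag at the far end (255,172). The saws are at (340,283), (316,243), (288,215) and (266,183). The rack's knob is at (477,281) and its disc at (346,148).
Top view: the handle is on the left (223,175), with saws at (255,175), (298,178), (343,175) and (392,178). The rack's knob is at (184,280) and its disc at (396,289).
Things that could be mistaken for saws: red look-alikes at top (247,126) and (470,197), which are scene (297,333) and (248,138), plus the bottle at top (95,200). The four dark saws on the pads are the ones I want. I'll check them in close crops.

Run:
```python
import cv2,numpy as np
a=cv2.imread('pics/top0.png')[145:215,210:440];b=cv2.imread('pics/scene0.png')[155:305,245:365]
def grid(im,x0,y0,k):
    o=cv2.resize(im,None,fx=k,fy=k,interpolation=cv2.INTER_CUBIC)
    o=cv2.convertScaleAbs(o,alpha=1.4,beta=15)
    for x in range(-(-x0//10)*10,x0+im.shape[1],10):
        cv2.line(o,(int((x-x0)*k),0),(int((x-x0)*k),6),(0,255,255),1)
        if x%20==0:cv2.putText(o,str(x),(int((x-x0)*k),16),0,.35,(0,255,255),1)
    for y in range(-(-y0//10)*10,y0+im.shape[0],10):
        cv2.line(o,(0,int((y-y0)*k)),(6,int((y-y0)*k)),(0,255,255),1);cv2.putText(o,str(y),(8,int((y-y0)*k)+4),0,.35,(0,255,255),1)
    return o
cv2.imwrite('pics/c1.png',grid(a,210,145,3.45));cv2.imwrite('pics/c2.png',grid(b,245,155,4))
```

```text
(no output)
```

View pics/c1.png

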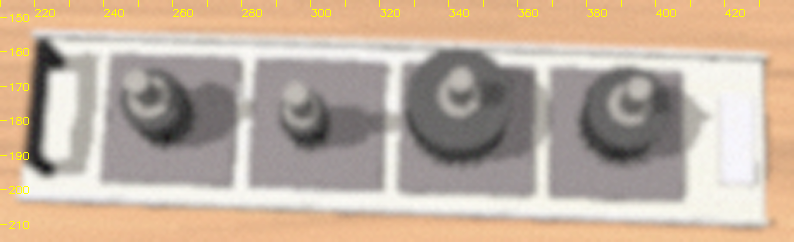

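View pics/c2.png

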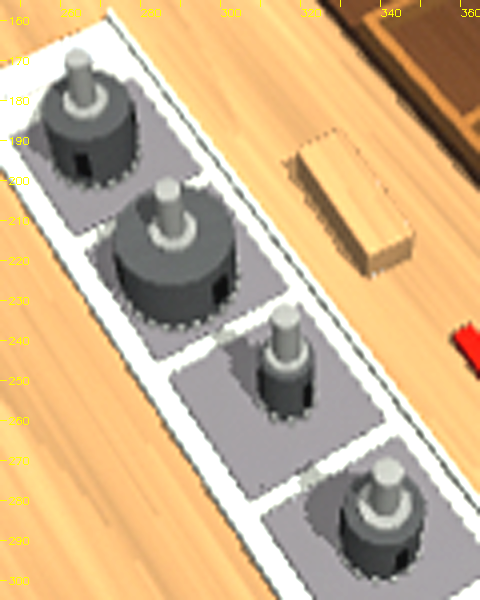

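The crops confirm four dark saws. Shank tops in the top view are about (249,168), (295.5,171.5), (343,167.6) and (394.3,170). In the scene view they are (341.5,271), (315.8,233), (286.5,201) and (264,168.8). From the handle the order is 33, 24, 54, 43. Next I'll triangulate these and crop the rack.

```bash
cat > h.py <<'E'
import cv2,numpy as np
from scipy.spatial.transform import Rotation as R
C={'scene':dict(f=366.2653589,c=(315.5452576,208.8356047),k=-0.03469199,p=[0.79995881,0.25045132,0.59858103],q=[0.27737151,0.07589167,0.27741916,0.91670285]),
'top':dict(f=392.1202075,c=(322.2812626,203.1553692),k=-0.09597239,p=[0.47771222,-0.06344208,0.71278521],q=[0.71032594,0.07509896,-0.05256656,-0.69787818])}
def ray(n,px):
    c=C[n];K=np.array([[c['f'],0,c['c'][0]],[0,c['f'],c['c'][1]],[0,0,1]])
    u=cv2.undistortPoints(np.array([[px]],float),K,np.array([c['k'],0,0,0,0]))[0,0]
    w,x,y,z=c['q'];d=R.from_quat([x,y,z,w]).apply([u[0],-u[1],-1]);return np.array(c['p']),d
def tri(pt,ps):
    A=np.zeros((3,3));b=np.zeros(3);rs=[ray('top',pt),ray('scene',ps)]
    for p,d in rs:
        d=d/np.linalg.norm(d);M=np.eye(3)-np.outer(d,d);A+=M;b+=M@p
    X=np.linalg.solve(A,b)
    return X,[np.linalg.norm(np.cross(X-p,d/np.linalg.norm(d))) for p,d in rs][0]
def atz(n,px,z):
    p,d=ray(n,px);return p+d*(z-p[2])/d[2]
def proj(n,X):
    c=C[n];w,x,y,z=c['q'];v=R.from_quat([x,y,z,w]).inv().apply(np.array(X)-c['p']);u=np.array([v[0],-v[1]])/-v[2]
    r2=u@u;return u*(1+c['k']*r2)*c['f']+np.array(c['c'])
E
python3 - <<'E'
from h import *
np.set_printoptions(precision=4,suppress=True)
for n,a,b in [(33,(249.1,167.8),(341.5,271)),(24,(295.5,171.4),(315.8,233)),(54,(343,167.6),(286.5,201)),(43,(394.3,170.2),(264,168.8))]:
    print(n,*tri(a,b),atz('top',a,.086),atz('scene',b,.086))
def crop(f,x0,y0,x1,y1,k,o):
    im=cv2.imread(f)[y0:y1,x0:x1];m=cv2.convertScaleAbs(cv2.resize(im,None,fx=k,fy=k,interpolation=cv2.INTER_CUBIC),alpha=1.5,beta=15)
    for x in range(-(-x0//10)*10,x1,10):
        X=int((x-x0+.5)*k);cv2.line(m,(X,0),(X,6),(0,255,255),1)
        if x%20==0:cv2.putText(m,str(x),(X,16),0,.35,(0,255,255),1)
    for y in range(-(-y0//10)*10,y1,10):
        Y=int((y-y0+.5)*k);cv2.line(m,(0,Y),(6,Y),(0,255,255),1);cv2.putText(m,str(y),(8,Y+4),0,.35,(0,255,255),1)
    cv2.imwrite(o,m)
crop('pics/top0.png',168,250,416,320,3.2,'pics/c3.png')
crop('pics/scene0.png',318,128,502,312,3.2,'pics/c4.png')
E
```

```text
33 [0.6499 0.0805 0.0884] 0.000276553348187503 [0.6503 0.0813 0.086 ] [0.6494 0.0795 0.086 ]
24 [0.6451 0.0031 0.0859] 0.00021261986553300244 [0.6449 0.0032 0.086 ] [0.6453 0.003  0.086 ]
54 [ 0.6523 -0.0756  0.0877] 0.0005600667554573307 [ 0.6524 -0.0752  0.086 ] [ 0.6522 -0.0771  0.086 ]
43 [ 0.6494 -0.1601  0.0865] 0.000542535771604188 [ 0.6491 -0.1598  0.086 ] [ 0.6496 -0.161   0.086 ]
```

View pics/c3.png

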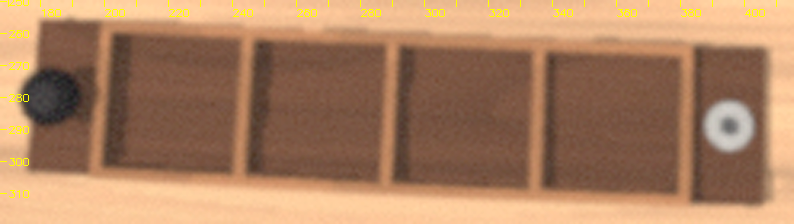

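View pics/c4.png

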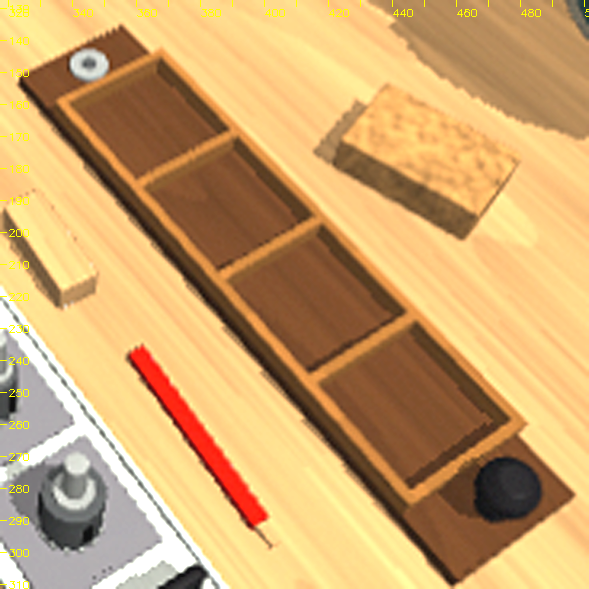

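Top crop: the bays' wall block has outer corners at about (200,258), (195.6,303), (384,263.6) and (384,312.6). The knob is at (183,280) and the disc at (395.5,289). Scene crop: the same corners are at (482,260) and (446,285) at the knob end, and (369,143) and (336,159) at the disc end. Now I'll fit the rack pose, leaving the height free.

Run:
```python
from h import *
from scipy.optimize import least_squares
np.set_printoptions(precision=4,suppress=True)
t=lambda X,Y:(168+X/3.2-.5,250+Y/3.2-.5)
s=lambda X,Y:(318+X/3.2-.5,128+Y/3.2-.5)
O=[('top',t(104,27),43,163),('top',t(90,172),-43,163),('top',t(693,45),43,-163),('top',t(692,202),-43,-163),
('top',t(245,37),43,80),('top',t(393,43),43,0),('top',t(539,49),43,-80),('top',t(240,178),-43,80),('top',t(386,185),-43,0),('top',t(536,192),-43,-80),
('scene',s(526,424),-43,163),('scene',s(411,503),43,163),('scene',s(60,100),43,-163),('scene',s(164,50),-43,-163),
('scene',s(236,136),-43,-80),('scene',s(318,220),-43,0),('scene',s(413,318),-43,80),('scene',s(141,186),43,-80),('scene',s(219,277),43,0),('scene',s(312,383),43,80)]
def P(p,x,y,z):
    c,n=np.cos(p[2]),np.sin(p[2]);return np.array([p[0]+c*x-n*y,p[1]+n*x+c*y,z])
def res(p): return np.concatenate([proj(n,P(p,x/1e3,y/1e3,p[3]))-q for n,q,x,y in O])
r=least_squares(res,[.45,0,0,.026]);p=r.x
print(p,np.degrees(p[2]));print(r.fun.reshape(-1,2).round(1).tolist())
for sel in('top','scene'):
    O2=[o for o in O if o[0]==sel];rr=least_squares(lambda p:np.concatenate([proj(n,P([*p],x/1e3,y/1e3,.026))-q for n,q,x,y in O2]),p[:3]);print(sel,rr.x)
for y in(120,40,-40,-120):print(y,P(p,0,y/1e3,.012))
print('knob',atz('top',(183,279.5),.048),P(p,0,.185,.048))
w,x,y,z=-9.37524105e-04,9.82770881e-01,1.84825625e-01,-7e-5
print(R.from_quat([x,y,z,w]).as_matrix())
```

```text
[ 0.4581  0.014  -0.0167  0.0233] -0.9564748381688994
[[-0.2, -1.5], [0.2, 2.4], [-0.0, 0.0], [-0.5, 1.5], [1.5, -2.6], [0.3, -2.7], [0.4, -2.8], [-0.1, 3.1], [0.1, 3.1], [-0.3, 2.9], [0.5, 0.1], [-0.4, 1.2], [-1.4, 1.2], [-0.5, 0.1], [1.8, -1.6], [2.5, -0.8], [2.1, -1.5], [-2.9, 1.4], [-1.7, 1.9], [-2.4, 1.1]]
top [ 0.4588  0.014  -0.0152]
scene [ 0.4586  0.0145 -0.0207]
120 [0.4601 0.134  0.012 ]
40 [0.4588 0.054  0.012 ]
-40 [ 0.4575 -0.026   0.012 ]
-120 [ 0.4561 -0.1059  0.012 ]
knob [0.4629 0.1946 0.048 ] [0.4612 0.199  0.048 ]
[[ 0.9317  0.3633 -0.0005]
 [ 0.3633 -0.9317  0.0018]
 [ 0.0002 -0.0019 -1.    ]]
```

All shank tops triangulate to z 86–88 mm, against 86 mm expected. The rack's wall tops come out at 23 mm, against 26 mm, with a yaw of about −1°. I'll start with saw_43, which goes into the bay at the disc end.

```bash
python3 -m pendant '[{"dx":0.0304,"dy":-0.0105,"hand":0.045},{"dx":0.0304,"dy":-0.0105,"hand":0.045},{"dx":0.0304,"dy":-0.0105,"hand":0.045},{"dx":0.0304,"dy":-0.0105,"hand":0.045},{"dx":0.0304,"dy":-0.0105,"hand":0.045},{"dx":0.0304,"dy":-0.0105,"hand":0.045},{"dx":0.0304,"dy":-0.0105,"hand":0.045},{"dx":0.0304,"dy":-0.0105,"hand":0.045},{"dx":0.0304,"dy":-0.0105,"hand":0.045},{"dx":0.0304,"dy":-0.0105,"hand":0.045},{"dx":0.0304,"dy":-0.0105,"hand":0.045},{"dx":0.0304,"dy":-0.0105,"hand":0.045}]' 40
python3 -m pendant '[{"dx":0.0304,"dy":-0.0105},{"dx":0.0304,"dy":-0.0105},{"dx":0.0304,"dy":-0.0105},{"dx":0.0304,"dy":-0.0105},{"dx":0.02,"dy":-0.007},{"dx":0.01,"dy":-0.0035},{"dz":0.02},{"dz":0.025},{"dz":0.025},{"dz":0.015},{"dz":0},{"dz":0}]'
cat > d.py <<'E'
import sys,numpy as np
from rig import manip
from scipy.spatial.transform import Rotation as R
s=manip.get_state();w,x,y,z=s['ee_rot'];M=R.from_quat([x,y,z,w])
t=np.array([float(v) for v in sys.argv[1:4]])
print('clk',round(s['clock'],2),'pos',s['position'].round(4),'rot',(M*R.from_quat([.9828,.1848,0,0]).inv()).as_rotvec(True).round(2),'w',round(s['width'],4),'F',np.round(s['contact_force'],1),round(float(s['gripper_force']),1),'tooldelta',M.inv().apply(t-s['position']).round(4))
E
python3 d.py .6494 -.1602 .062
```

```text
clk 0.1 pos [ 0.2087 -0.5353  0.2305] rot [0.09 0.02 0.01] w 0.0856 F [-0.3 -0.8 -0.5] 0.0 tooldelta [ 0.5468 -0.1891  0.1689]invalid input
invalid input
```

Both calls were refused. The rows may need every key, so I'll try one row with all of them.

```bash
python3 -m pendant '[{"dx":0.03,"dy":-0.01,"dz":0,"rx":0,"ry":0,"rz":0,"hand":0.045}]' 40; echo; python3 -m pendant '[{"dx":0.03,"dy":-0.01,"dz":0,"rx":0,"ry":0,"rz":0,"hand":0.045}]'; python3 d.py .6494 -.1602 .062
```

```text
clock: 0.18
position: [0.2302, -0.5186, 0.2305]
ee_rot: [0.001, 0.983, 0.183, -0.002]
contact_force: [0.7, -0.5, -0.3]
width: 0.0754
gripper_force: 0.0

clock: 0.27
position: [0.257, -0.4955, 0.2305]
ee_rot: [-0.0, 0.983, 0.183, -0.0]
contact_force: [0.3, 1.3, 0.6]
width: 0.0641
gripper_force: 0.0
clk 0.27 pos [ 0.257  -0.4955  0.2305] rot [ 0.05  0.03 -0.19] w 0.0641 F [0.3 1.3 0.6] 0.0 tooldelta [ 0.4868 -0.1713  0.1686]
```

```bash
python3 -m pendant '[{"dx":0.037,"dy":-0.013,"dz":0,"rx":0,"ry":0,"rz":0,"hand":0.045},{"dx":0.037,"dy":-0.013,"dz":0,"rx":0,"ry":0,"rz":0,"hand":0.045},{"dx":0.037,"dy":-0.013,"dz":0,"rx":0,"ry":0,"rz":0,"hand":0.045},{"dx":0.037,"dy":-0.013,"dz":0,"rx":0,"ry":0,"rz":0,"hand":0.045},{"dx":0.037,"dy":-0.013,"dz":0,"rx":0,"ry":0,"rz":0,"hand":0.045},{"dx":0.037,"dy":-0.013,"dz":0,"rx":0,"ry":0,"rz":0,"hand":0.045},{"dx":0.037,"dy":-0.013,"dz":0,"rx":0,"ry":0,"rz":0,"hand":0.045},{"dx":0.037,"dy":-0.013,"dz":0,"rx":0,"ry":0,"rz":0,"hand":0.045},{"dx":0.037,"dy":-0.013,"dz":0,"rx":0,"ry":0,"rz":0,"hand":0.045},{"dx":0.037,"dy":-0.013,"dz":0,"rx":0,"ry":0,"rz":0,"hand":0.045},{"dx":0.037,"dy":-0.013,"dz":0,"rx":0,"ry":0,"rz":0,"hand":0.045},{"dx":0.037,"dy":-0.013,"dz":0,"rx":0,"ry":0,"rz":0,"hand":0.045}]' 40 >/dev/null
python3 -m pendant '[{"dx":0.025,"dy":-0.009,"dz":0.02,"rx":0,"ry":0,"rz":0,"hand":0.045},{"dx":0.018,"dy":-0.006,"dz":0.04,"rx":0,"ry":0,"rz":0,"hand":0.045},{"dx":0,"dy":0,"dz":0.02,"rx":0,"ry":0,"rz":0,"hand":0.045},{"dx":0,"dy":0,"dz":0,"rx":0,"ry":0,"rz":0,"hand":0.045},{"dx":0,"dy":0,"dz":0,"rx":0,"ry":0,"rz":0,"hand":0.045}]' >/dev/null; python3 d.py .6494 -.1602 .062
```

```text
clk 1.68 pos [ 0.6473 -0.1594  0.152 ] rot [0.06 0.23 0.03] w 0.0451 F [ 0.9  0.4 -0.5] 0.0 tooldelta [0.002  0.0017 0.09  ]
```

```bash
python3 -m pendant '[{"dx":0.002,"dy":0.0017,"dz":0.025,"rx":0,"ry":0,"rz":0,"hand":0.045},{"dx":0,"dy":0,"dz":0.025,"rx":0,"ry":0,"rz":0,"hand":0.045},{"dx":0,"dy":0,"dz":0.02,"rx":0,"ry":0,"rz":0,"hand":0.045},{"dx":0,"dy":0,"dz":0.01,"rx":0,"ry":0,"rz":0,"hand":0.045},{"dx":0,"dy":0,"dz":0.01,"rx":0,"ry":0,"rz":0,"hand":0.045},{"dx":0,"dy":0,"dz":0,"rx":0,"ry":0,"rz":0,"hand":0.045},{"dx":0,"dy":0,"dz":0,"rx":0,"ry":0,"rz":0,"hand":0.045}]' >/dev/null; python3 d.py .6494 -.1602 .062
python3 - <<'E'
from rig import manip
import cv2
f=manip.get_image('scene')['frame'][:,:,::-1]
cv2.imwrite('pics/s1.png',cv2.resize(f[110:250,190:350],None,fx=4,fy=4,interpolation=cv2.INTER_CUBIC))
E
```

```text
clk 2.27 pos [ 0.6514 -0.1613  0.0648] rot [-0.04 -0.1  -0.03] w 0.0447 F [0.2 0.1 0.2] 0.0 tooldelta [-0.0014 -0.0017  0.0028]
```

View pics/s1.png

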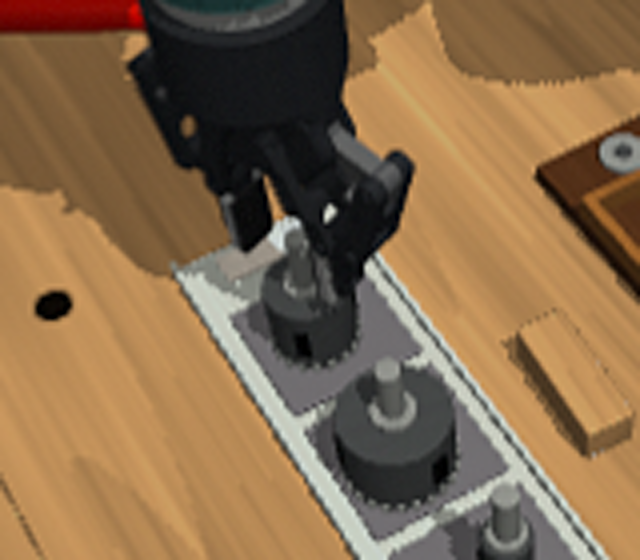

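The shank stands between the two fingers (crop (298,245)). Closing, then reading the state.

```bash
python3 -m pendant '[{"dx":-0.001,"dy":-0.001,"dz":0.002,"rx":0,"ry":0,"rz":0,"hand":0.025},{"dx":0,"dy":0,"dz":0,"rx":0,"ry":0,"rz":0,"hand":0.015},{"dx":0,"dy":0,"dz":0,"rx":0,"ry":0,"rz":0,"hand":0.005},{"dx":0,"dy":0,"dz":0,"rx":0,"ry":0,"rz":0,"hand":0.005},{"dx":0,"dy":0,"dz":0,"rx":0,"ry":0,"rz":0,"hand":0.005},{"dx":0,"dy":0,"dz":0,"rx":0,"ry":0,"rz":0,"hand":0.005}]' 50 ; python3 d.py .4561 -.1059 .152
```

```text
clock: 2.82
position: [0.6499, -0.1603, 0.0626]
ee_rot: [0.0, 0.983, 0.185, 0.001]
contact_force: [-1.6, -0.4, 5.5]
width: 0.01
gripper_force: 49.0
clk 2.82 pos [ 0.6499 -0.1603  0.0626] rot [-0.04 -0.08  0.01] w 0.01 F [-1.6 -0.4  5.5] 49.0 tooldelta [-0.1607 -0.1211 -0.0897]
```

```bash
python3 -m pendant '[{"dx":0,"dy":0,"dz":-0.02,"rx":0,"ry":0,"rz":0,"hand":0.005},{"dx":0,"dy":0,"dz":-0.03,"rx":0,"ry":0,"rz":0,"hand":0.005},{"dx":0,"dy":0,"dz":-0.03,"rx":0,"ry":0,"rz":0,"hand":0.005},{"dx":-0.012,"dy":-0.009,"dz":-0.01,"rx":0,"ry":0,"rz":0,"hand":0.005},{"dx":-0.024,"dy":-0.018,"dz":0,"rx":0,"ry":0,"rz":0,"hand":0.005},{"dx":-0.03,"dy":-0.023,"dz":0,"rx":0,"ry":0,"rz":0,"hand":0.005},{"dx":-0.03,"dy":-0.023,"dz":0,"rx":0,"ry":0,"rz":0,"hand":0.005},{"dx":-0.03,"dy":-0.023,"dz":0,"rx":0,"ry":0,"rz":0,"hand":0.005},{"dx":-0.023,"dy":-0.017,"dz":0,"rx":0,"ry":0,"rz":0,"hand":0.005},{"dx":-0.011,"dy":-0.008,"dz":0,"rx":0,"ry":0,"rz":0,"hand":0.005},{"dx":0,"dy":0,"dz":0,"rx":0,"ry":0,"rz":0,"hand":0.005},{"dx":0,"dy":0,"dz":0,"rx":0,"ry":0,"rz":0,"hand":0.005}]' ; python3 d.py .4561 -.1059 .0645
python3 - <<'E'
from rig import manip
import cv2
f=manip.get_image('scene')['frame'][:,:,::-1]
cv2.imwrite('pics/s2.png',cv2.resize(f[50:250,220:420],None,fx=3,fy=3,interpolation=cv2.INTER_CUBIC))
E
```

```text
clock: 3.82
position: [0.4561, -0.1052, 0.1515]
ee_rot: [0.0, 0.983, 0.185, 0.0]
contact_force: [1.0, 0.1, -3.3]
width: 0.0101
gripper_force: 49.1
clk 3.82 pos [ 0.4561 -0.1052  0.1515] rot [-0.   -0.03 -0.  ] w 0.0101 F [ 1.   0.1 -3.3] 49.1 tooldelta [-0.0003  0.0006  0.087 ]
```

View pics/s2.png

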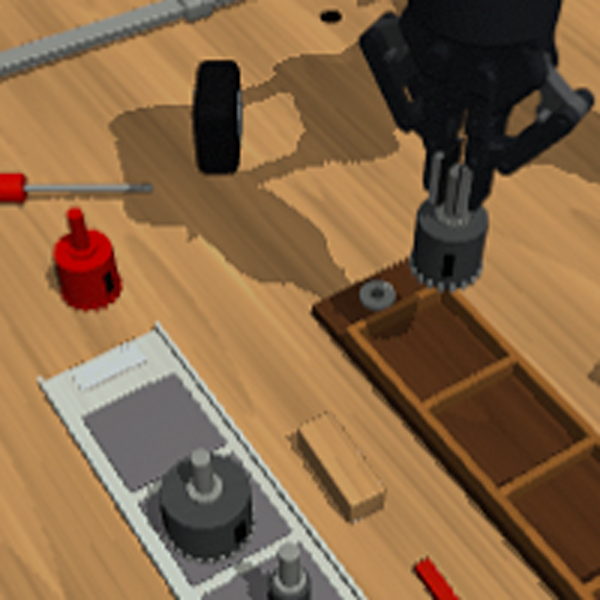

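The saw hangs upright in the grip (crop (450,245)), above the disc-end bay. Lowering it with the last few millimetres slow.

```bash
python3 -m pendant '[{"dx":0,"dy":0,"dz":0.02,"rx":0,"ry":0,"rz":0,"hand":0.005},{"dx":0,"dy":0,"dz":0.025,"rx":0,"ry":0,"rz":0,"hand":0.005},{"dx":0,"dy":0,"dz":0.02,"rx":0,"ry":0,"rz":0,"hand":0.005},{"dx":0,"dy":0,"dz":0.01,"rx":0,"ry":0,"rz":0,"hand":0.005},{"dx":0,"dy":0,"dz":0.006,"rx":0,"ry":0,"rz":0,"hand":0.005},{"dx":0,"dy":0,"dz":0.003,"rx":0,"ry":0,"rz":0,"hand":0.005},{"dx":0,"dy":0,"dz":0.002,"rx":0,"ry":0,"rz":0,"hand":0.005},{"dx":0,"dy":0,"dz":0,"rx":0,"ry":0,"rz":0,"hand":0.005},{"dx":0,"dy":0,"dz":0,"rx":0,"ry":0,"rz":0,"hand":0.005}]' ; python3 d.py .4561 -.1059 .0645
```

```text
clock: 4.62
position: [0.4573, -0.1058, 0.0662]
ee_rot: [0.0, 0.983, 0.185, 0.001]
contact_force: [0.3, -0.2, -2.0]
width: 0.0099
gripper_force: 49.0
clk 4.62 pos [ 0.4573 -0.1058  0.0662] rot [-0.04 -0.08  0.01] w 0.0099 F [ 0.3 -0.2 -2. ] 49.0 tooldelta [-0.0012 -0.0003  0.0017]
```

```bash
for i in 1 2; do python3 -m pendant '[{"dx":0,"dy":0,"dz":0.001,"rx":0,"ry":0,"rz":0,"hand":0.005},{"dx":0,"dy":0,"dz":0,"rx":0,"ry":0,"rz":0,"hand":0.005},{"dx":0,"dy":0,"dz":0,"rx":0,"ry":0,"rz":0,"hand":0.005}]' | grep -E 'pos|contact'; done
```

```text
position: [0.4566, -0.1056, 0.0651]
contact_force: [-0.2, -0.3, -2.5]
position: [0.4568, -0.1057, 0.0645]
contact_force: [-1.1, -0.4, 6.4]
```

Contact came at TCP z 0.0647, as expected. Releasing, lifting, and going to saw_54.

```bash
python3 -m pendant '[{"dx":0,"dy":0,"dz":0,"rx":0,"ry":0,"rz":0,"hand":0.045},{"dx":0,"dy":0,"dz":0,"rx":0,"ry":0,"rz":0,"hand":0.045},{"dx":0,"dy":0,"dz":0,"rx":0,"ry":0,"rz":0,"hand":0.045},{"dx":0,"dy":0,"dz":0,"rx":0,"ry":0,"rz":0,"hand":0.045},{"dx":0,"dy":0,"dz":-0.02,"rx":0,"ry":0,"rz":0,"hand":0.045},{"dx":0,"dy":0,"dz":-0.035,"rx":0,"ry":0,"rz":0,"hand":0.045},{"dx":0,"dy":0,"dz":-0.035,"rx":0,"ry":0,"rz":0,"hand":0.045},{"dx":0,"dy":0,"dz":0,"rx":0,"ry":0,"rz":0,"hand":0.045}]' ; python3 d.py .6523 -.0757 .062
```

```text
clock: 5.78
position: [0.4607, -0.1071, 0.1595]
ee_rot: [0.003, 0.983, 0.185, 0.005]
contact_force: [0.6, -0.8, 0.1]
width: 0.0452
gripper_force: 0.0
clk 5.78 pos [ 0.4607 -0.1071  0.1595] rot [-0.27 -0.67  0.01] w 0.0452 F [ 0.6 -0.8  0.1] 0.0 tooldelta [0.189  0.0395 0.0996]
```

```bash
python3 -m pendant '[{"dx":0.02,"dy":0.005,"dz":0,"rx":0,"ry":0,"rz":0,"hand":0.045},{"dx":0.035,"dy":0.008,"dz":0,"rx":0,"ry":0,"rz":0,"hand":0.045},{"dx":0.035,"dy":0.008,"dz":0,"rx":0,"ry":0,"rz":0,"hand":0.045},{"dx":0.035,"dy":0.008,"dz":0,"rx":0,"ry":0,"rz":0,"hand":0.045},{"dx":0.035,"dy":0.008,"dz":0,"rx":0,"ry":0,"rz":0,"hand":0.045},{"dx":0.023,"dy":0.004,"dz":0,"rx":0,"ry":0,"rz":0,"hand":0.045},{"dx":0.01,"dy":0.002,"dz":0.01,"rx":0,"ry":0,"rz":0,"hand":0.045},{"dx":0,"dy":0,"dz":0.025,"rx":0,"ry":0,"rz":0,"hand":0.045},{"dx":0,"dy":0,"dz":0.02,"rx":0,"ry":0,"rz":0,"hand":0.045},{"dx":0,"dy":0,"dz":0,"rx":0,"ry":0,"rz":0,"hand":0.045},{"dx":0,"dy":0,"dz":0,"rx":0,"ry":0,"rz":0,"hand":0.045},{"dx":0,"dy":0,"dz":0,"rx":0,"ry":0,"rz":0,"hand":0.045}]'>/dev/null ; python3 d.py .6523 -.0757 .062
```

```text
clk 6.78 pos [ 0.6517 -0.0757  0.0991] rot [-0.02 -0.02 -0.01] w 0.0446 F [ 0.  -1.  -0.7] 0.0 tooldelta [0.0005 0.0002 0.0371]
```

```bash
python3 -m pendant '[{"dx":0,"dy":0,"dz":0.015,"rx":0,"ry":0,"rz":0,"hand":0.045},{"dx":0,"dy":0,"dz":0.015,"rx":0,"ry":0,"rz":0,"hand":0.045},{"dx":0,"dy":0,"dz":0.007,"rx":0,"ry":0,"rz":0,"hand":0.045},{"dx":0,"dy":0,"dz":0,"rx":0,"ry":0,"rz":0,"hand":0.045},{"dx":0,"dy":0,"dz":0,"rx":0,"ry":0,"rz":0,"hand":0.045},{"dx":0,"dy":0,"dz":0,"rx":0,"ry":0,"rz":0,"hand":0.025},{"dx":0,"dy":0,"dz":0,"rx":0,"ry":0,"rz":0,"hand":0.015},{"dx":0,"dy":0,"dz":0,"rx":0,"ry":0,"rz":0,"hand":0.005},{"dx":0,"dy":0,"dz":0,"rx":0,"ry":0,"rz":0,"hand":0.005},{"dx":0,"dy":0,"dz":0,"rx":0,"ry":0,"rz":0,"hand":0.005},{"dx":0,"dy":0,"dz":0,"rx":0,"ry":0,"rz":0,"hand":0.005}]' 50 ; python3 d.py .4575 -.026 .152
```

```text
clock: 7.7
position: [0.6525, -0.0754, 0.0627]
ee_rot: [0.0, 0.983, 0.185, 0.001]
contact_force: [-0.9, 0.5, 6.0]
width: 0.0098
gripper_force: 48.8
clk 7.7 pos [ 0.6525 -0.0754  0.0627] rot [-0.02 -0.1   0.01] w 0.0098 F [-0.9  0.5  6. ] 48.8 tooldelta [-0.1636 -0.1168 -0.0896]
```

```bash
python3 -m pendant '[{"dx":0,"dy":0,"dz":-0.02,"rx":0,"ry":0,"rz":0,"hand":0.005},{"dx":0,"dy":0,"dz":-0.03,"rx":0,"ry":0,"rz":0,"hand":0.005},{"dx":0,"dy":0,"dz":-0.03,"rx":0,"ry":0,"rz":0,"hand":0.005},{"dx":-0.012,"dy":-0.009,"dz":-0.01,"rx":0,"ry":0,"rz":0,"hand":0.005},{"dx":-0.024,"dy":-0.017,"dz":0,"rx":0,"ry":0,"rz":0,"hand":0.005},{"dx":-0.031,"dy":-0.022,"dz":0,"rx":0,"ry":0,"rz":0,"hand":0.005},{"dx":-0.031,"dy":-0.022,"dz":0,"rx":0,"ry":0,"rz":0,"hand":0.005},{"dx":-0.031,"dy":-0.022,"dz":0,"rx":0,"ry":0,"rz":0,"hand":0.005},{"dx":-0.023,"dy":-0.017,"dz":0,"rx":0,"ry":0,"rz":0,"hand":0.005},{"dx":-0.011,"dy":-0.008,"dz":0,"rx":0,"ry":0,"rz":0,"hand":0.005},{"dx":0,"dy":0,"dz":0,"rx":0,"ry":0,"rz":0,"hand":0.005},{"dx":0,"dy":0,"dz":0,"rx":0,"ry":0,"rz":0,"hand":0.005}]' |tail -2; python3 d.py .4575 -.026 .0645
python3 - <<'E'
from rig import manip
import cv2
f=manip.get_image('scene')['frame'][:,:,::-1]
cv2.imwrite('pics/s3.png',cv2.resize(f[70:310,220:500],None,fx=2.4,fy=2.4,interpolation=cv2.INTER_CUBIC))
E
```

```text
width: 0.0097
gripper_force: 48.9
clk 8.7 pos [ 0.4574 -0.0256  0.1517] rot [-0.03 -0.06  0.02] w 0.0097 F [ 1.  -1.1 -1.9] 48.9 tooldelta [-0.0001  0.0003  0.0872]
```

View pics/s3.png

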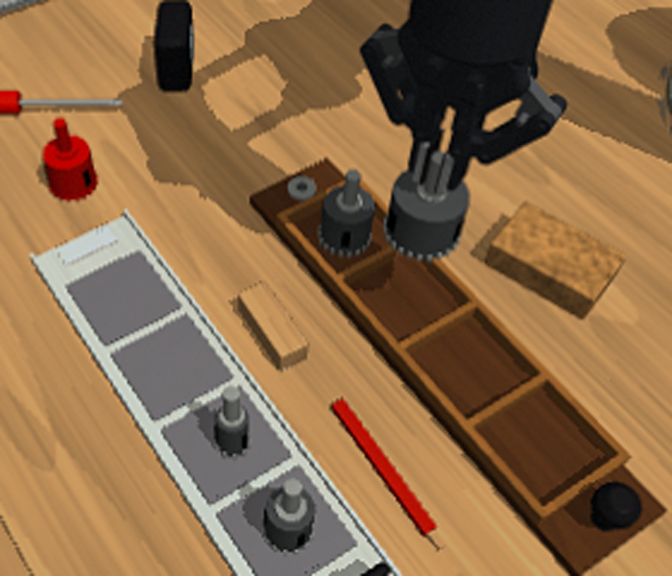

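saw_43 stands upright in its bay (crop (347,215)), and saw_54 is held upright above the next bay (428,215). Lowering saw_54.

```bash
python3 -m pendant '[{"dx":0,"dy":0,"dz":0.02,"rx":0,"ry":0,"rz":0,"hand":0.005},{"dx":0,"dy":0,"dz":0.025,"rx":0,"ry":0,"rz":0,"hand":0.005},{"dx":0,"dy":0,"dz":0.02,"rx":0,"ry":0,"rz":0,"hand":0.005},{"dx":0,"dy":0,"dz":0.01,"rx":0,"ry":0,"rz":0,"hand":0.005},{"dx":0,"dy":0,"dz":0.006,"rx":0,"ry":0,"rz":0,"hand":0.005},{"dx":0,"dy":0,"dz":0.003,"rx":0,"ry":0,"rz":0,"hand":0.005},{"dx":0,"dy":0,"dz":0.001,"rx":0,"ry":0,"rz":0,"hand":0.005},{"dx":0,"dy":0,"dz":0,"rx":0,"ry":0,"rz":0,"hand":0.005},{"dx":0,"dy":0,"dz":0,"rx":0,"ry":0,"rz":0,"hand":0.005}]' | grep -E 'pos|contact'
for i in 1 2 3; do python3 -m pendant '[{"dx":0,"dy":0,"dz":0.001,"rx":0,"ry":0,"rz":0,"hand":0.005},{"dx":0,"dy":0,"dz":0,"rx":0,"ry":0,"rz":0,"hand":0.005},{"dx":0,"dy":0,"dz":0,"rx":0,"ry":0,"rz":0,"hand":0.005}]' | grep -E 'pos|contact'; done
```

```text
position: [0.4585, -0.0259, 0.0673]
contact_force: [-0.4, -0.2, -2.1]
position: [0.4577, -0.0257, 0.0661]
contact_force: [0.8, 0.0, -1.8]
position: [0.4576, -0.0257, 0.0648]
contact_force: [-1.2, 0.4, -0.3]
position: [0.4577, -0.0256, 0.0647]
contact_force: [-2.0, 0.4, 8.5]
```

Seated, with 8.5 N upward. Releasing and lifting, then on to saw_24.

```bash
python3 -m pendant '[{"dx":0,"dy":0,"dz":0,"rx":0,"ry":0,"rz":0,"hand":0.045},{"dx":0,"dy":0,"dz":0,"rx":0,"ry":0,"rz":0,"hand":0.045},{"dx":0,"dy":0,"dz":0,"rx":0,"ry":0,"rz":0,"hand":0.045},{"dx":0,"dy":0,"dz":0,"rx":0,"ry":0,"rz":0,"hand":0.045},{"dx":0,"dy":0,"dz":-0.02,"rx":0,"ry":0,"rz":0,"hand":0.045},{"dx":0,"dy":0,"dz":-0.035,"rx":0,"ry":0,"rz":0,"hand":0.045},{"dx":0,"dy":0,"dz":-0.035,"rx":0,"ry":0,"rz":0,"hand":0.045},{"dx":0,"dy":0,"dz":0,"rx":0,"ry":0,"rz":0,"hand":0.045}]' >/dev/null
python3 -m pendant '[{"dx":0.02,"dy":0.004,"dz":0,"rx":0,"ry":0,"rz":0,"hand":0.045},{"dx":0.034,"dy":0.008,"dz":0,"rx":0,"ry":0,"rz":0,"hand":0.045},{"dx":0.034,"dy":0.008,"dz":0,"rx":0,"ry":0,"rz":0,"hand":0.045},{"dx":0.034,"dy":0.008,"dz":0,"rx":0,"ry":0,"rz":0,"hand":0.045},{"dx":0.033,"dy":0.007,"dz":0,"rx":0,"ry":0,"rz":0,"hand":0.045},{"dx":0.021,"dy":0.004,"dz":0,"rx":0,"ry":0,"rz":0,"hand":0.045},{"dx":0.009,"dy":0.002,"dz":0.01,"rx":0,"ry":0,"rz":0,"hand":0.045},{"dx":0,"dy":0,"dz":0.025,"rx":0,"ry":0,"rz":0,"hand":0.045},{"dx":0,"dy":0,"dz":0.02,"rx":0,"ry":0,"rz":0,"hand":0.045},{"dx":0,"dy":0,"dz":0,"rx":0,"ry":0,"rz":0,"hand":0.045},{"dx":0,"dy":0,"dz":0,"rx":0,"ry":0,"rz":0,"hand":0.045},{"dx":0,"dy":0,"dz":0,"rx":0,"ry":0,"rz":0,"hand":0.045}]'>/dev/null ; python3 d.py .6451 .0031 .062
```

```text
clk 11.92 pos [0.6446 0.0032 0.0991] rot [-0.01 -0.02 -0.  ] w 0.0451 F [ 1.2  0.1 -0. ] 0.0 tooldelta [0.0004 0.0002 0.0371]
```

```bash
python3 -m pendant '[{"dx":0,"dy":0,"dz":0.015,"rx":0,"ry":0,"rz":0,"hand":0.045},{"dx":0,"dy":0,"dz":0.015,"rx":0,"ry":0,"rz":0,"hand":0.045},{"dx":0,"dy":0,"dz":0.007,"rx":0,"ry":0,"rz":0,"hand":0.045},{"dx":0,"dy":0,"dz":0,"rx":0,"ry":0,"rz":0,"hand":0.045},{"dx":0,"dy":0,"dz":0,"rx":0,"ry":0,"rz":0,"hand":0.045},{"dx":0,"dy":0,"dz":0,"rx":0,"ry":0,"rz":0,"hand":0.025},{"dx":0,"dy":0,"dz":0,"rx":0,"ry":0,"rz":0,"hand":0.015},{"dx":0,"dy":0,"dz":0,"rx":0,"ry":0,"rz":0,"hand":0.005},{"dx":0,"dy":0,"dz":0,"rx":0,"ry":0,"rz":0,"hand":0.005},{"dx":0,"dy":0,"dz":0,"rx":0,"ry":0,"rz":0,"hand":0.005},{"dx":0,"dy":0,"dz":0,"rx":0,"ry":0,"rz":0,"hand":0.005}]' 50 ; python3 d.py .4588 .054 .152
```

```text
clock: 12.83
position: [0.6455, 0.0033, 0.0627]
ee_rot: [0.0, 0.983, 0.185, 0.001]
contact_force: [-0.6, 1.1, 6.2]
width: 0.0097
gripper_force: 48.8
clk 12.83 pos [0.6455 0.0033 0.0627] rot [-0.01 -0.11  0.  ] w 0.0097 F [-0.6  1.1  6.2] 48.8 tooldelta [-0.1553 -0.1149 -0.0897]
```

```bash
python3 -m pendant '[{"dx":0,"dy":0,"dz":-0.02,"rx":0,"ry":0,"rz":0,"hand":0.005},{"dx":0,"dy":0,"dz":-0.03,"rx":0,"ry":0,"rz":0,"hand":0.005},{"dx":0,"dy":0,"dz":-0.03,"rx":0,"ry":0,"rz":0,"hand":0.005},{"dx":-0.012,"dy":-0.009,"dz":-0.01,"rx":0,"ry":0,"rz":0,"hand":0.005},{"dx":-0.023,"dy":-0.017,"dz":0,"rx":0,"ry":0,"rz":0,"hand":0.005},{"dx":-0.029,"dy":-0.022,"dz":0,"rx":0,"ry":0,"rz":0,"hand":0.005},{"dx":-0.029,"dy":-0.022,"dz":0,"rx":0,"ry":0,"rz":0,"hand":0.005},{"dx":-0.029,"dy":-0.021,"dz":0,"rx":0,"ry":0,"rz":0,"hand":0.005},{"dx":-0.022,"dy":-0.016,"dz":0,"rx":0,"ry":0,"rz":0,"hand":0.005},{"dx":-0.011,"dy":-0.008,"dz":0,"rx":0,"ry":0,"rz":0,"hand":0.005},{"dx":0,"dy":0,"dz":0,"rx":0,"ry":0,"rz":0,"hand":0.005},{"dx":0,"dy":0,"dz":0,"rx":0,"ry":0,"rz":0,"hand":0.005}]' |tail -2; python3 d.py .4588 .054 .0645
python3 - <<'E'
from rig import manip
import cv2
f=manip.get_image('scene')['frame'][:,:,::-1]
cv2.imwrite('pics/s4.png',cv2.resize(f[70:310,220:500],None,fx=2.4,fy=2.4,interpolation=cv2.INTER_CUBIC))
E
```

```text
width: 0.01
gripper_force: 48.8
clk 13.83 pos [0.4595 0.0541 0.152 ] rot [-0.03 -0.14  0.03] w 0.01 F [ 1.  -0.8 -0.1] 48.8 tooldelta [-0.0009 -0.0002  0.0875]
```

View pics/s4.png

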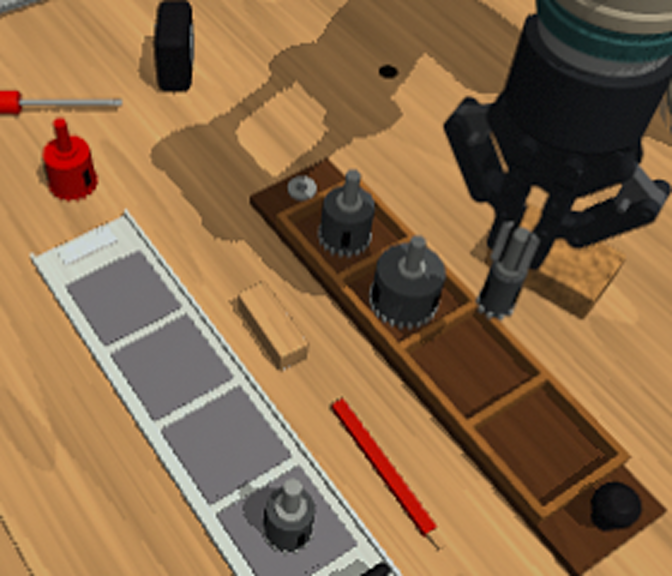

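saw_54 stands in its bay (crop (408,285)). saw_24 is held in line with the fingers (505,275). Lowering it.

```bash
python3 -m pendant '[{"dx":0,"dy":0,"dz":0.02,"rx":0,"ry":0,"rz":0,"hand":0.005},{"dx":0,"dy":0,"dz":0.025,"rx":0,"ry":0,"rz":0,"hand":0.005},{"dx":0,"dy":0,"dz":0.02,"rx":0,"ry":0,"rz":0,"hand":0.005},{"dx":0,"dy":0,"dz":0.01,"rx":0,"ry":0,"rz":0,"hand":0.005},{"dx":0,"dy":0,"dz":0.006,"rx":0,"ry":0,"rz":0,"hand":0.005},{"dx":0,"dy":0,"dz":0.003,"rx":0,"ry":0,"rz":0,"hand":0.005},{"dx":0,"dy":0,"dz":0.001,"rx":0,"ry":0,"rz":0,"hand":0.005},{"dx":0,"dy":0,"dz":0,"rx":0,"ry":0,"rz":0,"hand":0.005},{"dx":0,"dy":0,"dz":0,"rx":0,"ry":0,"rz":0,"hand":0.005}]' | grep -E 'pos|contact'
for i in 1 2 3; do python3 -m pendant '[{"dx":0,"dy":0,"dz":0.001,"rx":0,"ry":0,"rz":0,"hand":0.005},{"dx":0,"dy":0,"dz":0,"rx":0,"ry":0,"rz":0,"hand":0.005},{"dx":0,"dy":0,"dz":0,"rx":0,"ry":0,"rz":0,"hand":0.005}]' | grep -E 'pos|contact'; done
```

```text
position: [0.4596, 0.0541, 0.0673]
contact_force: [-0.2, -0.7, -1.1]
position: [0.4588, 0.0542, 0.066]
contact_force: [-0.1, 0.4, -0.7]
position: [0.4586, 0.0542, 0.0647]
contact_force: [-0.1, -0.6, -1.3]
position: [0.459, 0.0543, 0.0647]
contact_force: [-2.8, -0.1, 6.9]
```

```bash
python3 -m pendant '[{"dx":0,"dy":0,"dz":0,"rx":0,"ry":0,"rz":0,"hand":0.045},{"dx":0,"dy":0,"dz":0,"rx":0,"ry":0,"rz":0,"hand":0.045},{"dx":0,"dy":0,"dz":0,"rx":0,"ry":0,"rz":0,"hand":0.045},{"dx":0,"dy":0,"dz":0,"rx":0,"ry":0,"rz":0,"hand":0.045},{"dx":0,"dy":0,"dz":-0.02,"rx":0,"ry":0,"rz":0,"hand":0.045},{"dx":0,"dy":0,"dz":-0.035,"rx":0,"ry":0,"rz":0,"hand":0.045},{"dx":0,"dy":0,"dz":-0.035,"rx":0,"ry":0,"rz":0,"hand":0.045},{"dx":0,"dy":0,"dz":0,"rx":0,"ry":0,"rz":0,"hand":0.045}]' >/dev/null
python3 -m pendant '[{"dx":0.02,"dy":0.005,"dz":0,"rx":0,"ry":0,"rz":0,"hand":0.045},{"dx":0.034,"dy":0.008,"dz":0,"rx":0,"ry":0,"rz":0,"hand":0.045},{"dx":0.034,"dy":0.008,"dz":0,"rx":0,"ry":0,"rz":0,"hand":0.045},{"dx":0.034,"dy":0.008,"dz":0,"rx":0,"ry":0,"rz":0,"hand":0.045},{"dx":0.034,"dy":0.008,"dz":0,"rx":0,"ry":0,"rz":0,"hand":0.045},{"dx":0.022,"dy":0.006,"dz":0,"rx":0,"ry":0,"rz":0,"hand":0.045},{"dx":0.0095,"dy":0.002,"dz":0.01,"rx":0,"ry":0,"rz":0,"hand":0.045},{"dx":0,"dy":0,"dz":0.025,"rx":0,"ry":0,"rz":0,"hand":0.045},{"dx":0,"dy":0,"dz":0.02,"rx":0,"ry":0,"rz":0,"hand":0.045},{"dx":0,"dy":0,"dz":0,"rx":0,"ry":0,"rz":0,"hand":0.045},{"dx":0,"dy":0,"dz":0,"rx":0,"ry":0,"rz":0,"hand":0.045},{"dx":0,"dy":0,"dz":0,"rx":0,"ry":0,"rz":0,"hand":0.045}]'>/dev/null ; python3 d.py .6499 .0805 .062
```

```text
clk 17.05 pos [0.6494 0.0803 0.0991] rot [-0.   -0.02 -0.  ] w 0.045 F [ 0.8 -0.1  0.1] 0.0 tooldelta [0.0005 0.     0.0371]
```

```bash
python3 -m pendant '[{"dx":0,"dy":0,"dz":0.015,"rx":0,"ry":0,"rz":0,"hand":0.045},{"dx":0,"dy":0,"dz":0.015,"rx":0,"ry":0,"rz":0,"hand":0.045},{"dx":0,"dy":0,"dz":0.007,"rx":0,"ry":0,"rz":0,"hand":0.045},{"dx":0,"dy":0,"dz":0,"rx":0,"ry":0,"rz":0,"hand":0.045},{"dx":0,"dy":0,"dz":0,"rx":0,"ry":0,"rz":0,"hand":0.045},{"dx":0,"dy":0,"dz":0,"rx":0,"ry":0,"rz":0,"hand":0.025},{"dx":0,"dy":0,"dz":0,"rx":0,"ry":0,"rz":0,"hand":0.015},{"dx":0,"dy":0,"dz":0,"rx":0,"ry":0,"rz":0,"hand":0.005},{"dx":0,"dy":0,"dz":0,"rx":0,"ry":0,"rz":0,"hand":0.005},{"dx":0,"dy":0,"dz":0,"rx":0,"ry":0,"rz":0,"hand":0.005},{"dx":0,"dy":0,"dz":0,"rx":0,"ry":0,"rz":0,"hand":0.005}]' 50 ; python3 d.py .4601 .134 .152
```

```text
clock: 17.97
position: [0.6503, 0.0805, 0.0626]
ee_rot: [0.0, 0.983, 0.185, 0.001]
contact_force: [0.2, -0.1, 5.1]
width: 0.01
gripper_force: 48.8
clk 17.97 pos [0.6503 0.0805 0.0626] rot [ 0.01 -0.1   0.  ] w 0.01 F [ 0.2 -0.1  5.1] 48.8 tooldelta [-0.1576 -0.1188 -0.0897]
```

```bash
python3 -m pendant '[{"dx":0,"dy":0,"dz":-0.02,"rx":0,"ry":0,"rz":0,"hand":0.005},{"dx":0,"dy":0,"dz":-0.03,"rx":0,"ry":0,"rz":0,"hand":0.005},{"dx":0,"dy":0,"dz":-0.03,"rx":0,"ry":0,"rz":0,"hand":0.005},{"dx":-0.012,"dy":-0.009,"dz":-0.01,"rx":0,"ry":0,"rz":0,"hand":0.005},{"dx":-0.023,"dy":-0.018,"dz":0,"rx":0,"ry":0,"rz":0,"hand":0.005},{"dx":-0.03,"dy":-0.022,"dz":0,"rx":0,"ry":0,"rz":0,"hand":0.005},{"dx":-0.03,"dy":-0.022,"dz":0,"rx":0,"ry":0,"rz":0,"hand":0.005},{"dx":-0.03,"dy":-0.022,"dz":0,"rx":0,"ry":0,"rz":0,"hand":0.005},{"dx":-0.022,"dy":-0.017,"dz":0,"rx":0,"ry":0,"rz":0,"hand":0.005},{"dx":-0.011,"dy":-0.008,"dz":0,"rx":0,"ry":0,"rz":0,"hand":0.005},{"dx":0,"dy":0,"dz":0,"rx":0,"ry":0,"rz":0,"hand":0.005},{"dx":0,"dy":0,"dz":0,"rx":0,"ry":0,"rz":0,"hand":0.005}]' |tail -2; python3 d.py .4601 .134 .0645
python3 - <<'E'
from rig import manip
import cv2
f=manip.get_image('scene')['frame'][:,:,::-1]
cv2.imwrite('pics/s5.png',cv2.resize(f[90:310,320:600],None,fx=2.4,fy=2.4,interpolation=cv2.INTER_CUBIC))
E
```

```text
width: 0.0097
gripper_force: 48.9
clk 18.97 pos [0.4603 0.133  0.1518] rot [-0.02 -0.12  0.05] w 0.0097 F [ 1.3 -0.3 -1.6] 48.9 tooldelta [ 0.0001 -0.0011  0.0873]
```

View pics/s5.png

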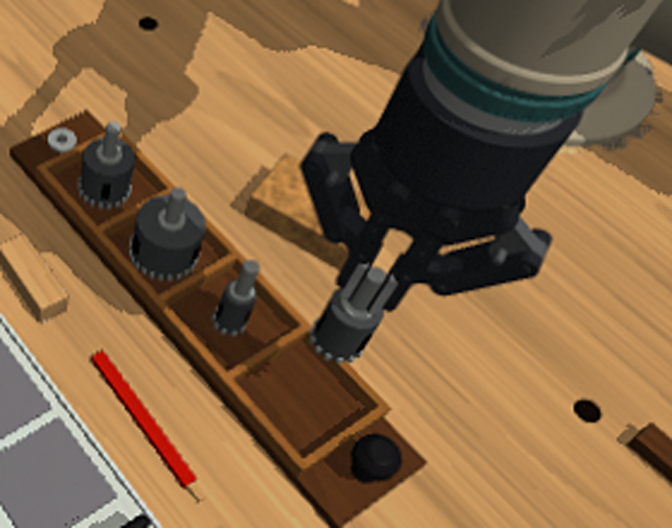

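Three saws stand in their bays (crop (107,175), (167,240), (235,300)). saw_33 is held above the knob bay. Lowering it.

```bash
python3 -m pendant '[{"dx":0,"dy":-0.001,"dz":0.02,"rx":0,"ry":0,"rz":0,"hand":0.005},{"dx":0,"dy":0,"dz":0.025,"rx":0,"ry":0,"rz":0,"hand":0.005},{"dx":0,"dy":0,"dz":0.02,"rx":0,"ry":0,"rz":0,"hand":0.005},{"dx":0,"dy":0,"dz":0.01,"rx":0,"ry":0,"rz":0,"hand":0.005},{"dx":0,"dy":0,"dz":0.006,"rx":0,"ry":0,"rz":0,"hand":0.005},{"dx":0,"dy":0,"dz":0.003,"rx":0,"ry":0,"rz":0,"hand":0.005},{"dx":0,"dy":0,"dz":0.001,"rx":0,"ry":0,"rz":0,"hand":0.005},{"dx":0,"dy":0,"dz":0,"rx":0,"ry":0,"rz":0,"hand":0.005},{"dx":0,"dy":0,"dz":0,"rx":0,"ry":0,"rz":0,"hand":0.005}]' | grep -E 'pos|contact'
for i in 1 2 3; do python3 -m pendant '[{"dx":0,"dy":0,"dz":0.001,"rx":0,"ry":0,"rz":0,"hand":0.005},{"dx":0,"dy":0,"dz":0,"rx":0,"ry":0,"rz":0,"hand":0.005},{"dx":0,"dy":0,"dz":0,"rx":0,"ry":0,"rz":0,"hand":0.005}]' | grep -E 'pos|contact'; done
```

```text
position: [0.4602, 0.1339, 0.0673]
contact_force: [0.4, 0.3, -2.0]
position: [0.4594, 0.1339, 0.0661]
contact_force: [0.3, -0.8, -1.5]
position: [0.4592, 0.1339, 0.0647]
contact_force: [-0.2, 0.2, -1.3]
position: [0.4594, 0.134, 0.0646]
contact_force: [-1.2, -0.2, 6.4]
```

```bash
python3 -m pendant '[{"dx":0,"dy":0,"dz":0,"rx":0,"ry":0,"rz":0,"hand":0.045},{"dx":0,"dy":0,"dz":0,"rx":0,"ry":0,"rz":0,"hand":0.045},{"dx":0,"dy":0,"dz":0,"rx":0,"ry":0,"rz":0,"hand":0.045},{"dx":0,"dy":0,"dz":0,"rx":0,"ry":0,"rz":0,"hand":0.045},{"dx":0,"dy":0,"dz":-0.02,"rx":0,"ry":0,"rz":0,"hand":0.045},{"dx":0,"dy":0,"dz":-0.035,"rx":0,"ry":0,"rz":0,"hand":0.045},{"dx":0,"dy":0,"dz":-0.035,"rx":0,"ry":0,"rz":0,"hand":0.045},{"dx":0,"dy":0,"dz":-0.03,"rx":0,"ry":0,"rz":0,"hand":0.045},{"dx":0,"dy":0,"dz":-0.02,"rx":0,"ry":0,"rz":0,"hand":0.045},{"dx":0,"dy":0,"dz":0,"rx":0,"ry":0,"rz":0,"hand":0.045},{"dx":0,"dy":0,"dz":0,"rx":0,"ry":0,"rz":0,"hand":0.045}]'
python3 - <<'E'
from rig import manip
import cv2
f=manip.get_image('scene')['frame'][:,:,::-1]
cv2.imwrite('pics/s6.png',cv2.resize(f[90:310,320:600],None,fx=2.4,fy=2.4,interpolation=cv2.INTER_CUBIC))
E
```

```text
clock: 21.43
position: [0.4598, 0.1339, 0.2045]
ee_rot: [0.0, 0.983, 0.185, 0.001]
contact_force: [0.6, 0.3, -0.1]
width: 0.0449
gripper_force: 0.0
```

View pics/s6.png

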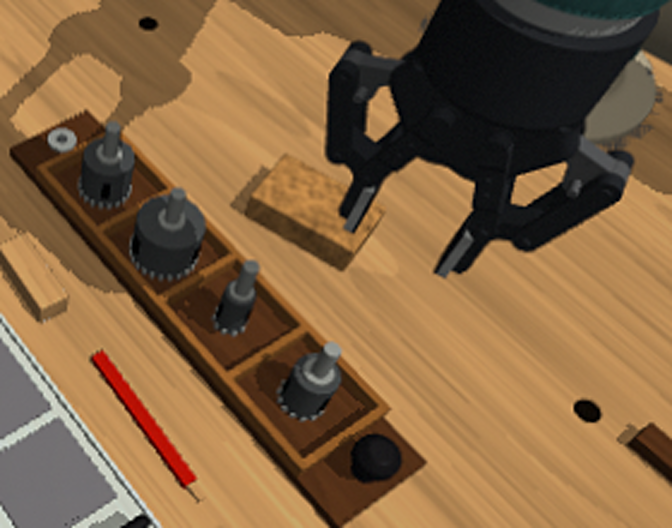

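All four stand upright in their bays (crop (310,385), (235,300), (167,240), (107,175)), in the right order from the knob, and the gripper is clear.

```bash
python3 -c "
from rig import manip
print(manip.sign_off())"
```

```text
the job is handed in; nothing more can be done
None
```

The job is handed in: all four saws stand upright in the rack, 33, 24, 54 and 43 mm counted from the knob, each lowered to its bay floor, in 21.4 s of the 99 s allowed.

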